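# Rock the vial feeder's seesaw gate

### The job

Two sample vials wait in each lane of the feeder, held by the level seesaw gate. With the fingertips, press down one end of the gate so that only the lane leading to the square freezer box opens and both its vials roll into the box; then press down the other end, rocking the gate over to its stop, so that the other two roll into the round pan. Work the gate only: do not touch the vials, do not disturb the things standing around, and leave the gate rocked over.

Things in the scene. Friction and masses are not known exactly. Their poses are not given: they have to be found in the camera images.
- feeder: Fixed two-lane gravity vial feeder, 290 mm wide. Origin on the table below the gate's pivot; x down the slope to the receivers, y left, z up. Lanes along x from -150 to 55 mm, centred at y = 100 (left) and -100 (right), 60 mm wide, floor 80 mm high at the gate, falling 0.15 per mm to +x. Lane walls end at |y| = 137 mm, 30 mm over the floor. Centre housing 58 mm, pivot cheeks 98 mm high.
- gate (a joint): Angle of the dark steel seesaw gate (rad) about the feeder's x axis; pivot 80 mm above the table. 0 = level, both lanes held. Positive: left end up, right end down, left lane open, right held; negative: the reverse. Stops at -0.42 and 0.42; vials pass only beyond about 0.35. Friction hinge: stays where left; 2 to 3 N on a pad moves it.
- pad_left (a point): Top centre of the black rubber press pad, 44 mm (x) by 50 mm (y), on the left (+y) end of the gate's steel crossbeam. Gate level: x = 8, y = 175, z = 166 mm in the feeder frame (y 175, z 86 mm from the pivot); it tilts with the gate and swings on a circle about the pivot.
- pad_right (a point): The same on the right (-y) end: x = 8, y = -175, z = 166 mm with the gate level.
- box: Open square white plastic freezer box, 130 x 130 x 50 mm, fixed on the table under the lower end of one of the two lanes (which one varies). Origin: centre of its underside.
- pan: Round open steel pan, 132 mm across, 45 mm high, fixed under the lower end of the other lane. Origin: centre of its underside.
- vial_left1_center (a point): Centre of an amber vial with white cap, 26 mm across, 56 mm long, 30 g, lying across the left lane, against the gate.
- vial_left2_center (a point): Centre of an amber vial with white cap, 26 mm across, 56 mm long, 30 g, lying across the left lane, behind the first one.
- vial_right1_center (a point): Centre of an amber vial with white cap, 26 mm across, 56 mm long, 30 g, lying across the right lane, against the gate.
- vial_right2_center (a point): Centre of an amber vial with white cap, 26 mm across, 56 mm long, 30 g, lying across the right lane, behind the first one.
- flask: Small clear jar with a lid, 32 mm across, 55 mm high, standing on the feeder's centre housing between the lanes; leave it alone. Origin: centre of its underside.
- bottle: White plastic bottle, 64 mm across, 150 mm high; leave it alone. Origin: centre of its underside.
- rack: Empty white tube rack 100 x 130 x 45 mm; leave it alone. Origin: centre of its underside.
- marker: Black marker lying along its x axis, 130 mm long, 14 mm thick; leave it alone. Origin: middle of its length
- timer: Flat grey timer 60 x 70 x 20 mm; leave it alone. Origin: centre of its underside.
- cryobox: Shut freezer box with a lid, 126 x 126 x 54 mm; leave it alone. Origin: centre of its underside.
- beaker: Clear beaker, 44 mm across, 55 mm high, between box and pan; leave it alone. Origin: centre of its underside.
Mind the look-alikes: they are no part of the job. Leave any black, pink or yellow look-alike of the part that bears vial_right2_center alone.

How it is judged:
By the outcome, as a careful person would: the job done as asked, in the order asked, and still so for the second after the job is handed in, with the robot touching nothing.
It also fails if it takes over 56 s, if anything falls off the work surface, if the arm or the gripper's body presses on something with over 40 N, if the wrist force passes 120 N, or if a joint passes its speed limit or range.

### The arm

A 6-joint arm with a two-finger parallel gripper is mounted at the origin on the work surface. World frame = base frame: x ahead of the robot, y to its left, z up, the work surface at z = 0. Lengths are in m, angles in degrees, forces in N, time in s.
With the tool pointing down it reaches from about 0.375 to 0.9 m from the base axis. Payload 3.1 kg.
Tool frame: the origin (TCP) lies midway between the tips of the shut fingers; the grasp point (between the pads) lies 19 mm behind it; x points along the fingers, y is the direction in which the jaws open and shut, and the axes are right-handed (so a half turn about x gives the same grasp; the last joint's range is limited). The gripper opens to 87 mm and grips with 3 to 60 N. Pads are 19 mm wide; open, the fingers measure 117 mm over their backs; the gripper's body (75 mm by 190 mm) begins 51 mm behind the grasp point.
Start: joints at [63.627, 30.224, 82.088, -0, 67.689, -10.227], TCP at [0.174, 0.6, 0.223] pointing down, gripper open.
Joint ranges: [-176.69, 176.69], [-43.24, 126.21], [12.49, 139.97], [-82, 262], [0, 151.66], [-163.58, 163.58]. Speed limits (degrees/s): [159.86, 159.86, 180, 180, 180, 180].

### API

Orientations are given as a 3x3 rotation matrix whose columns are the frame's x, y, z axes.
In Python, from rig import bot gives the robot as it stands.
- The arm moves only by the tool play_rows, never from a script. Its argument "motion" is a list of rows, each a list of 3 entries, a list of its own where there are three numbers: the shift along the tool's x, y, z in mm, then the turn, a rotation vector about the tool's x, y, z in degrees, then the opening, from 0 (shut) to 1 (fully open). A call has 1 to 8 rows; each row is the pose to reach, as a shift and turn from the pose commanded when the call began, along the tool's axes at that moment; what a row does not reach only later rows make up. A row lasts 1/10 s, in which the tool goes at most 50 mm and 8.59 degrees, less where a joint would pass 70% of its speed; a pose out of reach is approached as far as the arm can. A call with a gripper value outside its range is refused whole. The fingers move at their own pace and stop on an object; the grip force is fixed at half the most. Time passes only in rows, so rows that repeat a pose let the fingers close. It gives the time, the measured TCP pose, the force and the opening at its end, in the units of the state.
- bot.read_state(): the state, without advancing time (a new reading comes with each control period).
- bot.capture(name): name is "side" or "top"; returns a dict with "img" (384x512x3 uint8, blue, green, red), "mtx" (3x3 intrinsics, pixels), "k1" (the pictures are not rectified: a ray, as slopes to the right and down, at radius r is drawn at 1 + k1 r^2 times it, then the intrinsics apply), "rvec" (rotation vector, rad) and "tvec" (3), from world to camera coordinates, as OpenCV has them. Camera axes: x right, y down, z forward; pixel columns grow to the right and rows downward; lengths in m; the calibration is good to about 2 mm. A picture is of the moment at which its call begins. There is no depth.
- bot.hand_in(): hands the job in, once; it reports no verdict.
The state is a dict: "time_s": time; "joint_positions": joint angles; "qvel": joint speeds; "tau": joint torques, N m; "position": TCP position; "tcp_rot": TCP orientation; "force": force on the tool from outside, world axes, zero at the start; "moment": the same for the moment, N m; "opening": opening from 0.0 (shut) to 1.0 (fully open).
Only numpy, scipy, OpenCV 4.12 (cv2) and the standard library are available. Lean on these libraries where they do the work, as an engineer would, in place of code of your own. Each camera call takes 0.05 s, during which the arm holds its last target.

## Working session

There is one attempt and no reset: what is moved stays moved. The work goes in short steps, Python scripts to look and compute and a tool call to move; the robot and the scene stay as the last step left them, time stands still between calls to the robot, and variables do not carry over. Pictures are saved under pics/ and viewed, and the job is handed in when it is done.

Besides the shell and the picture viewer there is one more tool, called after "Request:" by a JSON object that holds its "fn" and its "kwargs". play_rows: Moves the arm, as the interface text tells. Its arguments: {"type":"object","properties":{"motion":{"type":"array"}},"required":["motion"]}

```bash
mkdir -p pics; ls; python3 - <<'E'
from rig import bot
import cv2
s=bot.read_state();print(s)
for n in("top","side"):
    c=bot.capture(n);cv2.imwrite(f"pics/{n}0.png",c["img"]);print(n,c["mtx"],c["k1"],c["rvec"],c["tvec"])
E
```

```text
pics
{'time_s': 0.0, 'joint_positions': array([ 6.36282407e+01,  3.02773110e+01,  8.21572679e+01,  8.65897026e-04,
        6.76873669e+01, -1.02270970e+01]), 'qvel': array([-0.00577581,  0.04345   , -0.1120459 , -0.00798243, -0.02186017,
        0.03307517]), 'tau': array([ 2.79090364e-05, -4.40052581e+01, -1.76584715e+01,  6.33656234e-02,
        5.83838322e-02, -1.67370699e-04]), 'position': array([0.17342568, 0.59969721, 0.22158447]), 'tcp_rot': array([[-9.57927455e-04,  2.78068023e-01,  9.60560907e-01],
       [-1.90064750e-03,  9.60559107e-01, -2.78069398e-01],
       [-9.99997735e-01, -2.09205799e-03, -3.91636649e-04]]), 'force': array([-0.63108239,  0.0504056 ,  0.08133545]), 'moment': array([-0.03548998,  0.0074411 , -0.01310878]), 'opening': 0.993718674590983}
top [[457.05475583   0.         258.70770214]
 [  0.         457.05475583 184.33022981]
 [  0.           0.           1.        ]] 0.06091013467143349 [ 2.13385128 -2.17889734  0.13450181] [0.00904228 0.57365282 1.3233065 ]
side [[466.68756332   0.         259.21594833]
 [  0.         466.68756332 193.85967533]
 [  0.           0.           1.        ]] -0.1222415414029018 [ 0.09324439 -2.91672965  1.07509577] [0.5389322  0.10689772 1.67690936]
```

View pics/top0.png

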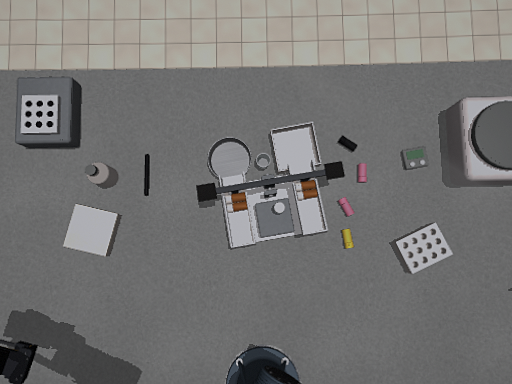

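View pics/side0.png

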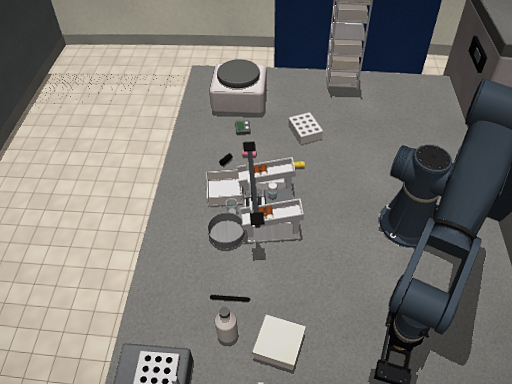

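The box sits below the right (-y, image right) lane and the pan below the left lane. So I press pad_left (206,192) first, which opens the right lane, and then pad_right (334,171). The black (347,143), pink (361,172) and (345,206), and yellow (347,238) vials are look-alikes.

```bash
cat > h.py <<'E'
import numpy as np, cv2
from rig import bot
def dist(c): return np.array([c["k1"],0,0,0,0.])
def proj(c,P):
    return cv2.projectPoints(np.array(P,float).reshape(-1,3),c["rvec"],c["tvec"],c["mtx"],dist(c))[0].reshape(-1,2)
def ray(c,uv,z):
    n=cv2.undistortPoints(np.array(uv,float).reshape(-1,1,2),c["mtx"],dist(c)).reshape(-1,2)
    R=cv2.Rodrigues(c["rvec"])[0];C=-R.T@c["tvec"]
    d=np.c_[n,np.ones(len(n))]@R
    return C+d*((z-C[2])/d[:,2])[:,None]
def crop(c,x,y,w,h,k,name): cv2.imwrite("pics/"+name,cv2.resize(c["img"][y:y+h,x:x+w],None,fx=k,fy=k,interpolation=cv2.INTER_CUBIC))
E
python3 - <<'E'
from h import *
c=bot.capture("top");crop(c,185,115,190,140,4,"t1.png")
p=ray(c,[[206,192],[334,171]],.166);print(p,np.linalg.norm(p[0]-p[1]))
s=bot.capture("side");crop(s,195,130,120,140,4,"s1.png")
E
```

```text
[[ 0.5396094   0.13880279  0.166     ]
 [ 0.58925182 -0.20621323  0.166     ]] 0.34856910947988184
```

View pics/t1.png

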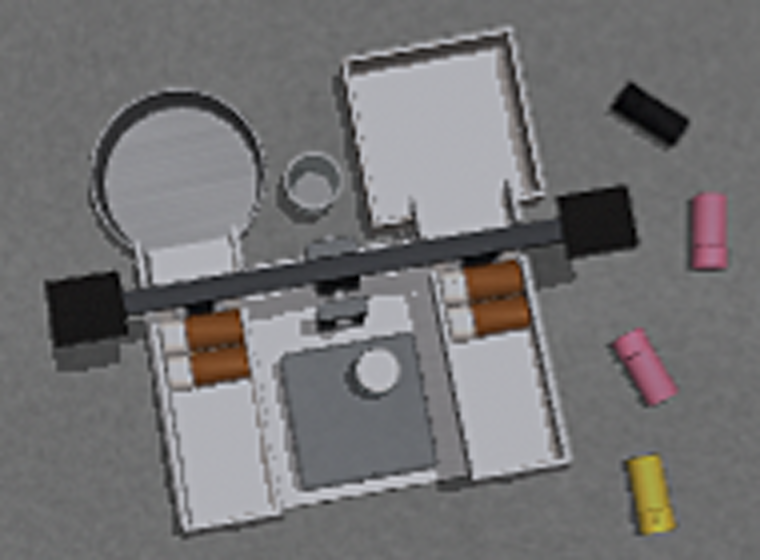

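View pics/s1.png

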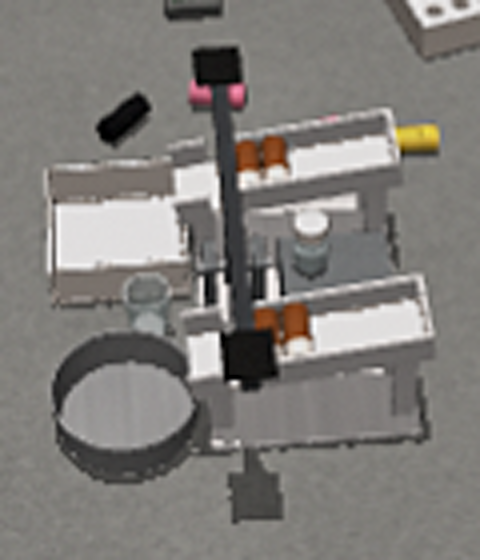

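```bash
cat >> h.py <<'E'
def padpt(th,side,off=0,x=8):
    y,z=side*175,86+off
    return np.array([x,y*np.cos(th)-z*np.sin(th),80+y*np.sin(th)+z*np.cos(th)])/1000
YAW=None
def F2W(o,yaw,P):
    R=cv2.Rodrigues(np.array([0,0,yaw]))[0]
    return np.atleast_2d(P)@R.T+np.array([o[0],o[1],0])
E
python3 - <<'E'
from h import *
from scipy.optimize import least_squares
cs={n:bot.capture(n) for n in("top","side")}
obs={"top":[[206.5,192.2],[334.2,170.2]],"side":[[195+249/4,130+352/4],[195+217/4,130+64/4]]}
P=np.array([padpt(0,1),padpt(0,-1)])
f=lambda v:np.concatenate([(proj(cs[n],F2W(v[:2],v[2],P))-obs[n]).ravel() for n in cs])
r=least_squares(f,[.556,-.035,.143]);print(r.x,np.degrees(r.x[2]),r.fun.round(1))
o,yaw=r.x[:2],r.x[2]
pts=[]
for sd in(1,-1):
    for x in(-22,22):
        for y in(-25,25): pts.append([8+x,175*sd+y,166])
    for x in(-150,55): pts.append([x,137*sd,80-.15*x+30])
for n,(x,y,w,h) in {"top":(185,115,190,140),"side":(195,130,120,140)}.items():
    c=cs[n];im=cv2.resize(c["img"][y:y+h,x:x+w],None,fx=4,fy=4)
    for u in proj(c,F2W(o,yaw,np.array(pts)/1000)): cv2.circle(im,tuple(int(t) for t in (u-[x,y])*4+2),3,(0,255,0),-1)
    cv2.imwrite(f"pics/ov_{n}.png",im)
E
```

```text
[ 0.55625206 -0.03530636  0.15353112] 8.796685438097077 [-0.5  0.6  0.1  0.2 -0.6  1.  -0.4 -2.4]
```

View pics/ov_top.png

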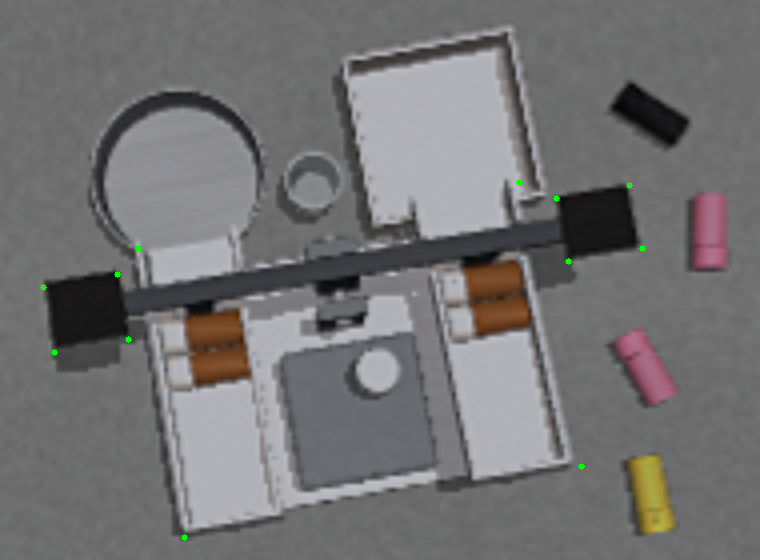

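View pics/ov_side.png

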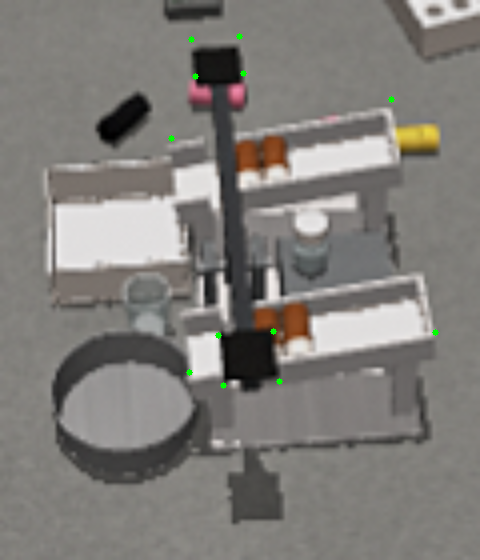

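```bash
cat >> h.py <<'E'
O=(.5563,-.0350);YAW=np.radians(8.5)
RT=np.array([[0,np.cos(YAW),np.sin(YAW)],[0,np.sin(YAW),-np.cos(YAW)],[-1,0,0]])
def to(th,side,off,inward=0,tgt=None):
    s=bot.read_state()
    p=padpt(th,side,off); p[1]-=side*inward/1000
    w=F2W(O,YAW,p)[0]
    R=s["tcp_rot"]
    return ((R.T@(w-s["position"]))*1000).round(1), np.degrees(cv2.Rodrigues(R.T@RT)[0].ravel()).round(1), w.round(4)
E
python3 - <<'E'
from h import *
print(to(0,1,50))
E
```

```text
(array([   6.4, -341.3,  478.5]), array([65.4,  0. ,  0. ]), array([0.5383, 0.1393, 0.216 ]))
```

Request:
{"fn": "play_rows", "kwargs": {"motion": [[[0,-30,40],[8,0,0],0],[[0,-60,82],[16,0,0],0],[[0,-88,123],[24,0,0],0],[[0,-116,163],[32,0,0],0],[[0,-144,203],[40,0,0],0],[[0,-172,243],[48,0,0],0],[[0,-200,280],[56,0,0],0],[[0,-225,315],[64,0,0],0]]}}

```text
time_s: 1.1
position: [0.4148, 0.2947, 0.2227]
tcp_rot: [[0.0, 0.986, 0.165], [0.0, 0.165, -0.986], [-1.0, 0.0, 0.0]]
force: [1.1, 0.8, -0.5]
opening: 0.357
```

```bash
python3 -c "
from h import *
print(to(0,1,30))"
```

```text
(array([ 26.8,  96.2, 173.7]), array([ 1.,  0., -0.]), array([0.5383, 0.1393, 0.196 ]))
```

Request:
{"fn": "play_rows", "kwargs": {"motion": [[[0,20,35],[1,0,0],0],[[0,45,80],[1,0,0],0],[[0,68,122],[1,0,0],0],[[0,88,158],[1,0,0],0],[[10,96,174],[1,0,0],0],[[27,96,174],[1,0,0],0],[[27,96,174],[1,0,0],0]]}}

```text
time_s: 1.8
position: [0.5359, 0.1412, 0.193]
tcp_rot: [[-0.007, 0.988, 0.153], [0.0, 0.153, -0.988], [-1.0, -0.006, -0.001]]
force: [-0.5, 0.6, 0.0]
opening: 0.003
```

```bash
python3 -c "
from h import *
s=bot.read_state();print(s['position'],s['force'],s['opening'])
print(to(0,1,0))
for t in np.arange(0,-.45,-.06): print(round(t,2),(padpt(t,1,0)*1000).round(1))
c=bot.capture('top');crop(c,170,115,190,140,4,'t2.png')
c=bot.capture('side');crop(c,180,100,160,140,4,'s2.png')"
```

```text
[0.53590238 0.14121035 0.19302688] [-0.50892245  0.55391703  0.03391507] 0.0034041775643654662
(array([27. ,  2.3,  2.3]), array([ 0.3, -0.1,  0.4]), array([0.5383, 0.1393, 0.166 ]))
0.0 [  8. 175. 166.]
-0.06 [  8.  179.8 155.4]
-0.12 [  8.  184.  144.4]
-0.18 [  8.  187.6 133.3]
-0.24 [  8.  190.4 121.9]
-0.3 [  8.  192.6 110.4]
-0.36 [  8.  194.1  98.8]
-0.42 [  8.  194.9  87.2]
```

View pics/t2.png

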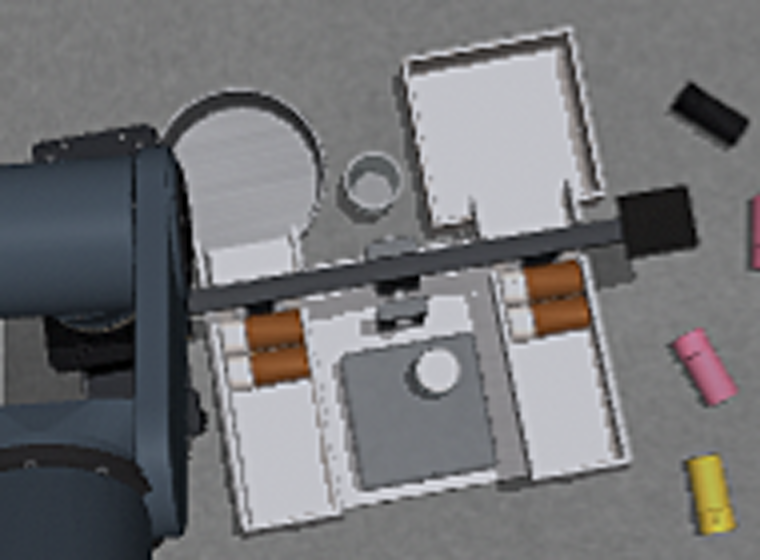

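View pics/s2.png

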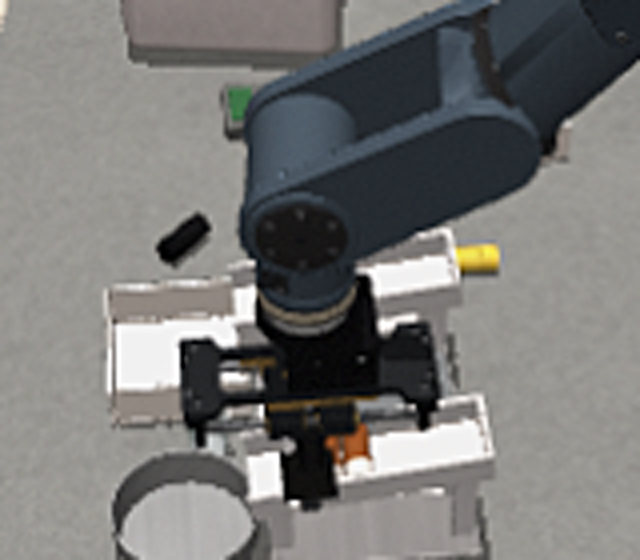

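Request:
{"fn": "play_rows", "kwargs": {"motion": [[[10,2,2],[0,0,0],0],[[20,2,2],[0,0,0],0],[[26,2,2],[0,0,0],0],[[30,2,1],[0,0,0],0],[[35,2,-1],[0,0,0],0],[[40,2,-3],[0,0,0],0]]}}

```text
time_s: 2.5
position: [0.5396, 0.1454, 0.1554]
tcp_rot: [[0.0, 0.988, 0.154], [0.001, 0.154, -0.988], [-1.0, 0.0, -0.0]]
force: [-0.5, 2.7, 2.7]
opening: 0.002
```

```bash
python3 -c "
from h import *
s=bot.read_state();print(s['position'],s['force'])
print(to(-.12,1,0));print(to(-.42,1,0))
c=bot.capture('top');crop(c,170,115,190,140,4,'t3.png')
c=bot.capture('side');crop(c,180,100,160,140,4,'s3.png')"
```

```text
[0.53958477 0.14542611 0.155447  ] [-0.54992533  2.70388624  2.67179003]
(array([11. , -2.1, -3.1]), array([ 0.4, -0. , -0. ]), array([0.537 , 0.1482, 0.1444]))
(array([ 68.3,  -2.1, -13.9]), array([ 0.4, -0. , -0. ]), array([0.5354, 0.1589, 0.0872]))
```

View pics/s3.png

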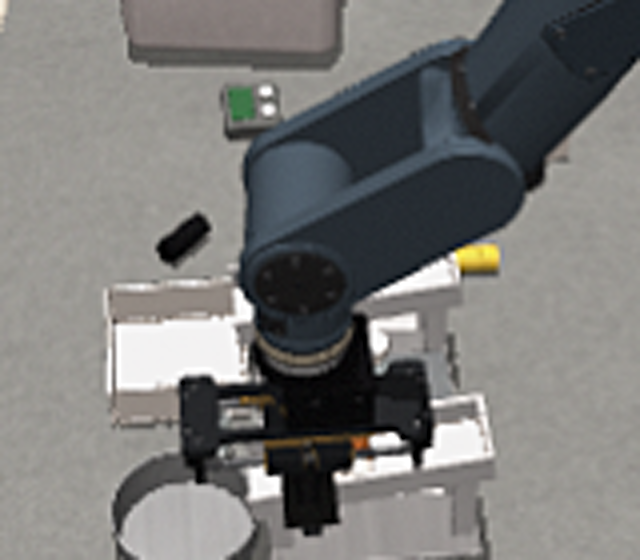

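Request:
{"fn": "play_rows", "kwargs": {"motion": [[[9,-2,-3],[0,0,0],0],[[18,-2,-6],[0,0,0],0],[[27,-2,-8],[0,0,0],0],[[36,-2,-10],[0,0,0],0],[[45,-2,-12],[0,0,0],0],[[54,-2,-13],[0,0,0],0],[[60,-2,-14],[0,0,0],0],[[62,-2,-14],[0,0,0],0]]}}

```text
time_s: 3.4
position: [0.5351, 0.1582, 0.0932]
tcp_rot: [[-0.001, 0.988, 0.154], [-0.001, 0.154, -0.988], [-1.0, -0.002, 0.0]]
force: [-2.2, 0.0, 13.2]
opening: 0.004
```

```bash
python3 -c "
from h import *
s=bot.read_state();print(s['position'],s['force'])
print(to(-.42,1,0))
c=bot.capture('top');crop(c,170,115,190,140,4,'t4.png')
c=bot.capture('side');crop(c,180,100,160,140,4,'s4.png')"
```

```text
[0.53512442 0.15816321 0.09316743] [-2.21366897  0.02316932 13.18187374]
(array([ 6. ,  0.4, -0.7]), array([0.4, 0. , 0.1]), array([0.5354, 0.1589, 0.0872]))
```

View pics/t4.png

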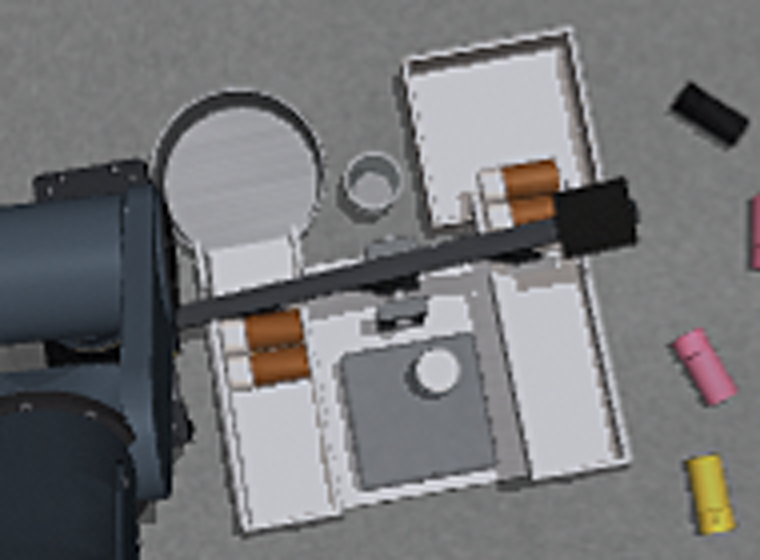

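Request:
{"fn": "play_rows", "kwargs": {"motion": [[[0,0,0],[0,0,0],0],[[0,0,0],[0,0,0],0],[[0,0,0],[0,0,0],0],[[0,0,0],[0,0,0],0],[[-10,0,-1],[0,0,0],0],[[-40,0,-2],[0,0,0],0],[[-85,0,-2],[0,0,0],0],[[-130,0,-2],[0,0,0],0]]}}

```text
time_s: 4.3
position: [0.5344, 0.1602, 0.2245]
tcp_rot: [[-0.002, 0.988, 0.154], [-0.0, 0.154, -0.988], [-1.0, -0.002, 0.0]]
force: [1.0, 0.9, -0.5]
opening: 0.003
```

Request:
{"fn": "play_rows", "kwargs": {"motion": [[[-40,0,0],[0,0,0],0],[[-80,0,0],[0,0,0],0],[[-80,0,0],[0,0,0],0]]}}

```text
time_s: 4.6
position: [0.5386, 0.1608, 0.3102]
tcp_rot: [[0.013, 0.988, 0.154], [0.001, 0.154, -0.988], [-1.0, 0.013, 0.001]]
force: [0.2, 0.0, 0.6]
opening: 0.006
```

```bash
python3 -c "
from h import *
s=bot.read_state();print(s['position'],s['force'])
print(to(-.42,-1,25,-0))
c=bot.capture('top');crop(c,185,115,190,140,4,'t5.png')
print(proj(c,F2W(O,YAW,[padpt(-.42,-1),padpt(-.42,1)])))
c=bot.capture('side');crop(c,180,100,160,140,4,'s5.png')"
```

```text
[0.53860877 0.16076164 0.31017484] [0.16607958 0.03559939 0.62646738]
(array([ 57.7,  -6.2, 310.7]), array([ 0.4,  0.1, -0.8]), array([ 0.5811, -0.1471,  0.2527]))
[[318.89404297 170.11810631]
 [202.16432385 196.60649894]]
```

View pics/t5.png

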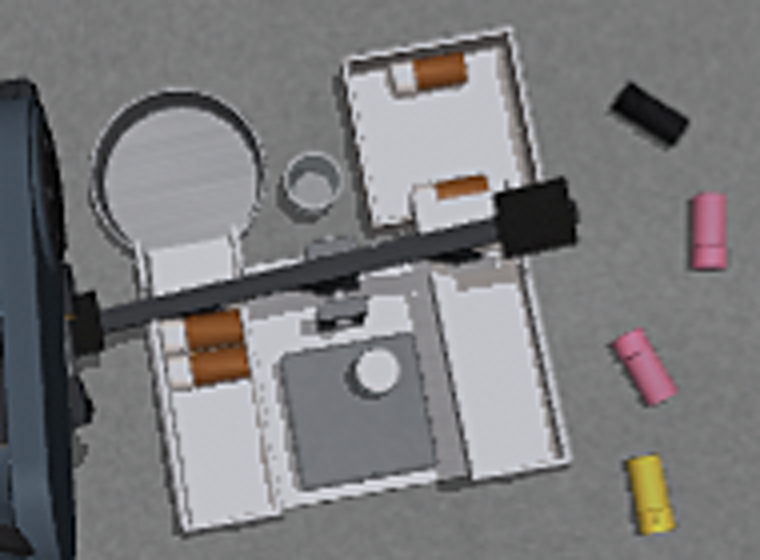

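View pics/s5.png

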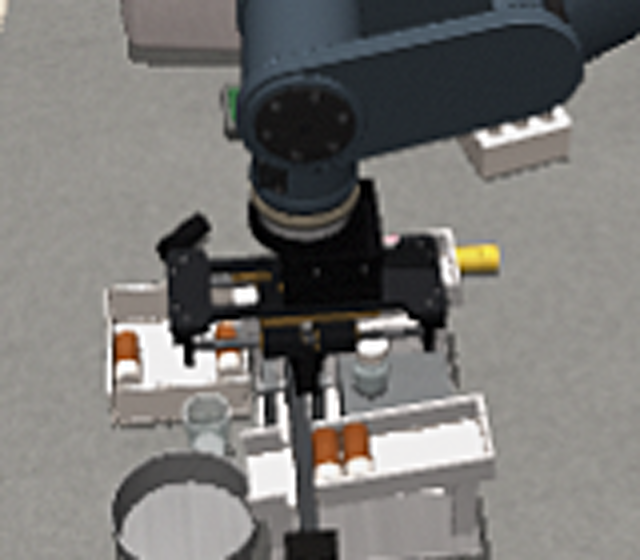

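Request:
{"fn": "play_rows", "kwargs": {"motion": [[[0,-1,40],[0,0,0],0],[[0,-2,85],[0,0,0],0],[[0,-3,130],[0,0,0],0],[[0,-4,175],[0,0,0],0],[[0,-5,220],[0,0,0],0],[[0,-6,265],[0,0,0],0],[[10,-6,300],[0,0,-0.8],0],[[30,-6,311],[0,0,-0.8],0]]}}

```text
time_s: 5.5
position: [0.5777, -0.152, 0.2722]
tcp_rot: [[-0.014, 0.989, 0.15], [-0.004, 0.15, -0.989], [-1.0, -0.014, 0.002]]
force: [0.1, -0.0, -0.4]
opening: 0.01
```

Request:
{"fn": "play_rows", "kwargs": {"motion": [[[15,0,0],[0,0,0],0],[[15,0,0],[0,0,0],0],[[15,0,0],[0,0,0],0]]}}

```text
time_s: 5.8
position: [0.576, -0.1474, 0.257]
tcp_rot: [[-0.017, 0.988, 0.154], [-0.0, 0.154, -0.988], [-1.0, -0.017, -0.002]]
force: [0.7, -1.3, 0.2]
opening: 0.003
```

```bash
python3 -c "
from h import *
s=bot.read_state();print(s['position'],s['force'])
print(to(-.42,-1,0,-0))
c=bot.capture('top');crop(c,185,115,190,140,4,'t6.png')
c=bot.capture('side');crop(c,180,100,160,140,4,'s6.png')"
```

```text
[ 0.57597471 -0.14737414  0.25697771] [ 0.65456027 -1.26917199  0.21360075]
(array([27. ,  5.6, 10.8]), array([ 0.4, -0.1,  1. ]), array([ 0.5826, -0.1572,  0.2299]))
```

View pics/t6.png

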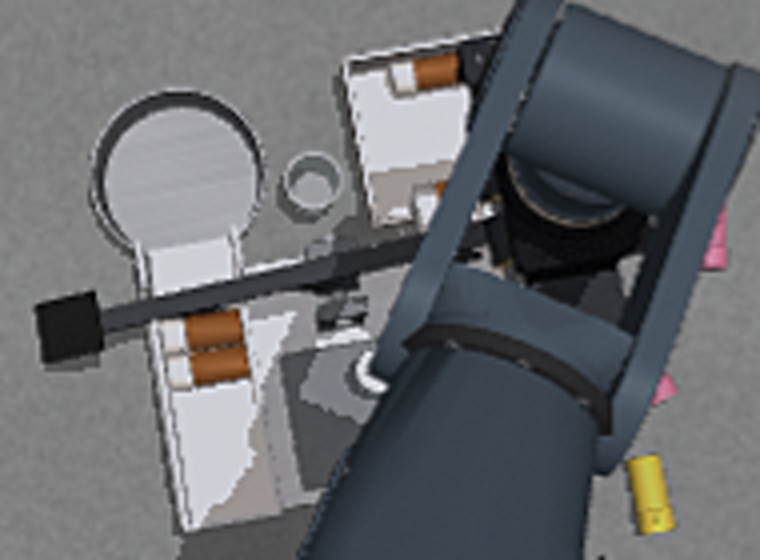

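View pics/s6.png

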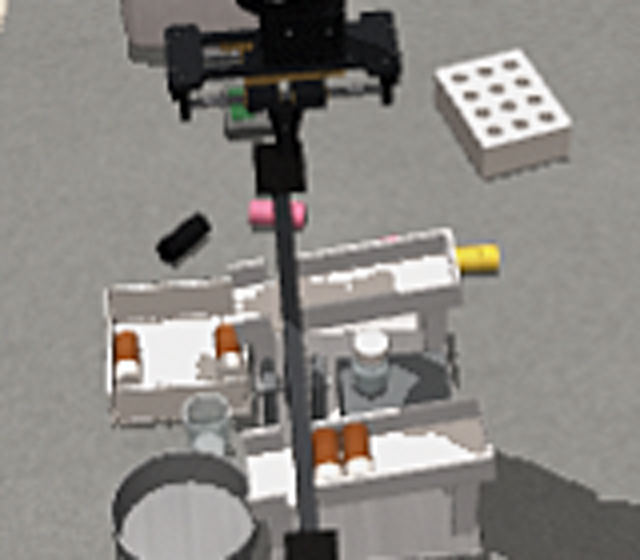

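```bash
python3 -c "
from h import *
for t in np.arange(-.42,.43,.07): print(round(t,2),to(t,-1,0)[0])"
```

```text
-0.42 [28.8  4.4 10.4]
-0.35 [37.9  4.5 20.6]
-0.28 [47.7  4.5 30.1]
-0.21 [58.1  4.6 38.9]
-0.14 [69.1  4.7 47. ]
-0.07 [80.7  4.8 54.3]
0.0 [92.7  4.9 60.7]
0.07 [105.1   5.1  66.3]
0.14 [117.9   5.2  71. ]
0.21 [131.1   5.4  74.8]
0.28 [144.4   5.5  77.7]
0.35 [157.9   5.7  79.6]
0.42 [171.5   5.9  80.6]
```

Request:
{"fn": "play_rows", "kwargs": {"motion": [[[0,6,6],[0,0,1],0],[[6,6,11],[0,0,1],0],[[14,6,11],[0,0,1],0],[[20,6,11],[0,0,1],0],[[24,6,12],[0,0,1],0],[[28,6,15],[0,0,1],0],[[32,6,18],[0,0,1],0]]}}

```text
time_s: 6.6
position: [0.5855, -0.1653, 0.2267]
tcp_rot: [[0.004, 0.988, 0.154], [-0.0, 0.154, -0.988], [-1.0, 0.004, 0.001]]
force: [-0.4, -1.2, 4.0]
opening: 0.002
```

```bash
python3 -c "
from h import *
s=bot.read_state();print(s['position'],s['force'])
for t in np.arange(-.42,.43,.07): print(round(t,2),to(t,-1,0)[0])
c=bot.capture('side');crop(c,180,80,160,140,4,'s7.png')"
```

```text
[ 0.58545775 -0.16532112  0.22665084] [-0.44795201 -1.17663278  4.0093569 ]
-0.42 [-3.2 -1.5 -8.5]
-0.35 [ 5.9 -1.6  1.7]
-0.28 [15.6 -1.7 11.2]
-0.21 [26.1 -1.8 20. ]
-0.14 [37.1 -1.9 28. ]
-0.07 [48.6 -2.  35.3]
0.0 [60.7 -2.1 41.7]
0.07 [73.1 -2.2 47.3]
0.14 [86.  -2.3 52. ]
0.21 [99.1 -2.3 55.8]
0.28 [112.4  -2.4  58.6]
0.35 [125.9  -2.5  60.5]
0.42 [139.5  -2.5  61.5]
```

View pics/s7.png

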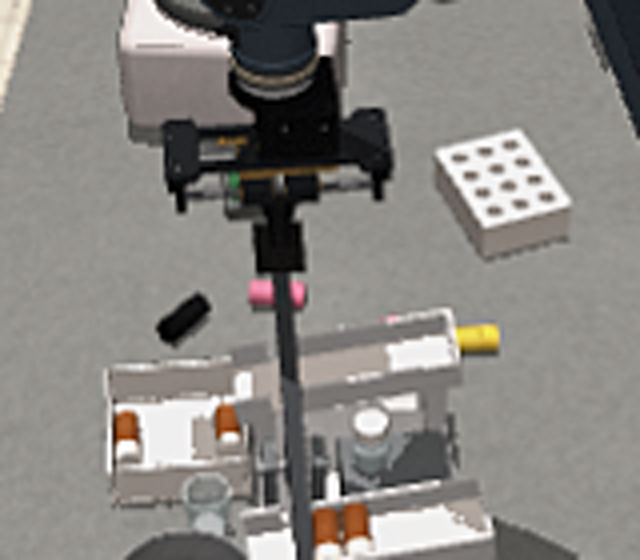

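Request:
{"fn": "play_rows", "kwargs": {"motion": [[[5,-1,3],[0,0,0],0],[[10,-2,7],[0,0,0],0],[[16,-2,12],[0,0,0],0],[[23,-2,18],[0,0,0],0],[[31,-2,24],[0,0,0],0],[[39,-2,29],[0,0,0],0],[[47,-2,34],[0,0,0],0],[[55,-2,39],[0,0,0],0]]}}

```text
time_s: 7.45
position: [0.5888, -0.2036, 0.1702]
tcp_rot: [[0.002, 0.988, 0.154], [0.002, 0.154, -0.988], [-1.0, 0.002, -0.002]]
force: [0.9, 1.8, 1.5]
opening: 0.003
```

```bash
python3 -c "
from h import *
s=bot.read_state();print(s['position'],s['force'])
for t in np.arange(-.07,.43,.07): print(round(t,2),to(t,-1,0)[0])
c=bot.capture('side');crop(c,180,80,160,140,4,'s8.png')"
```

```text
[ 0.58879344 -0.203572    0.17022672] [0.88554665 1.75074554 1.53738554]
-0.07 [-7.8  0.8 -3. ]
0.0 [4.2 0.8 3.5]
0.07 [16.7  0.7  9.1]
0.14 [29.5  0.6 13.8]
0.21 [42.6  0.6 17.6]
0.28 [55.9  0.6 20.5]
0.35 [69.4  0.5 22.5]
0.42 [83.   0.5 23.5]
```

View pics/s8.png

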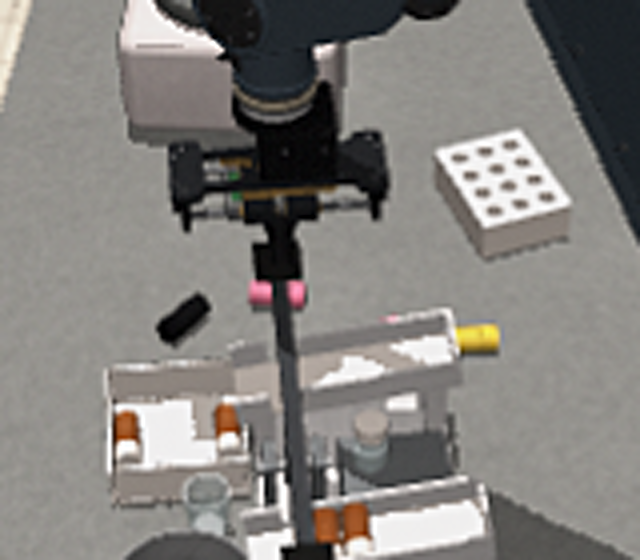

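Request:
{"fn": "play_rows", "kwargs": {"motion": [[[10,0,6],[0,0,0],0],[[20,0,10],[0,0,0],0],[[30,0,14],[0,0,0],0],[[40,0,17],[0,0,0],0],[[50,0,19],[0,0,0],0],[[60,0,21],[0,0,0],0],[[70,0,23],[0,0,0],0],[[77,0,24],[0,0,0],0]]}}

```text
time_s: 8.3
position: [0.5933, -0.2271, 0.0933]
tcp_rot: [[0.003, 0.988, 0.154], [0.001, 0.154, -0.988], [-1.0, 0.003, -0.001]]
force: [0.5, 0.2, 0.9]
opening: 0.009
```

```bash
python3 -c "
from h import *
s=bot.read_state();print(s['position'],s['force'])
print(to(.42,-1,0)[0])
c=bot.capture('top');crop(c,185,115,190,140,4,'t9.png')
c=bot.capture('side');crop(c,180,120,160,140,4,'s9.png')"
```

```text
[ 0.59330757 -0.22714927  0.09328331] [0.50290064 0.16973013 0.90230384]
[ 6.1 -0.2 -0.6]
```

View pics/t9.png

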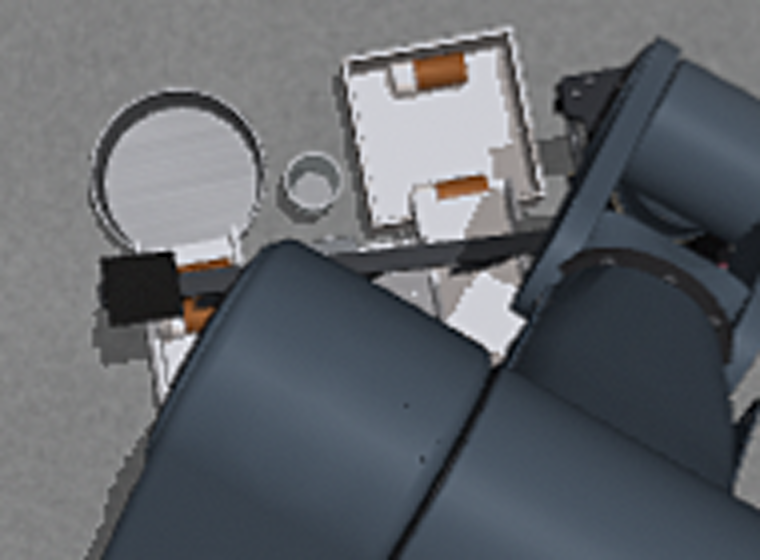

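Request:
{"fn": "play_rows", "kwargs": {"motion": [[[2,0,0],[0,0,0],0],[[3,0,0],[0,0,0],0],[[3,0,0],[0,0,0],0]]}}

```text
time_s: 8.7
position: [0.5937, -0.2272, 0.0918]
tcp_rot: [[0.004, 0.988, 0.154], [0.0, 0.154, -0.988], [-1.0, 0.004, 0.0]]
force: [0.3, 0.2, 0.4]
opening: 0.005
```

Request:
{"fn": "play_rows", "kwargs": {"motion": [[[2,0,0],[0,0,0],0],[[4,0,0],[0,0,0],0],[[4,0,0],[0,0,0],0]]}}

```text
time_s: 9.0
position: [0.5938, -0.2274, 0.0894]
tcp_rot: [[0.005, 0.988, 0.154], [-0.0, 0.154, -0.988], [-1.0, 0.005, 0.001]]
force: [-1.3, 0.4, 10.0]
opening: 0.002
```

```bash
python3 -c "
from h import *
s=bot.read_state();print(s['position'],s['force'])
c=bot.capture('top');crop(c,185,115,190,140,4,'t10.png')
for t in (.3,.35,.42):print(proj(c,F2W(O,YAW,padpt(t,1))))
c=bot.capture('side');crop(c,180,120,160,140,4,'s10.png')"
```

```text
[ 0.5938486  -0.2273512   0.08936799] [-1.30438173  0.40086322 10.03377621]
[[216.41865985 188.3196396 ]]
[[218.81435152 187.55733612]]
[[222.45161603 186.46654479]]
```

View pics/t10.png

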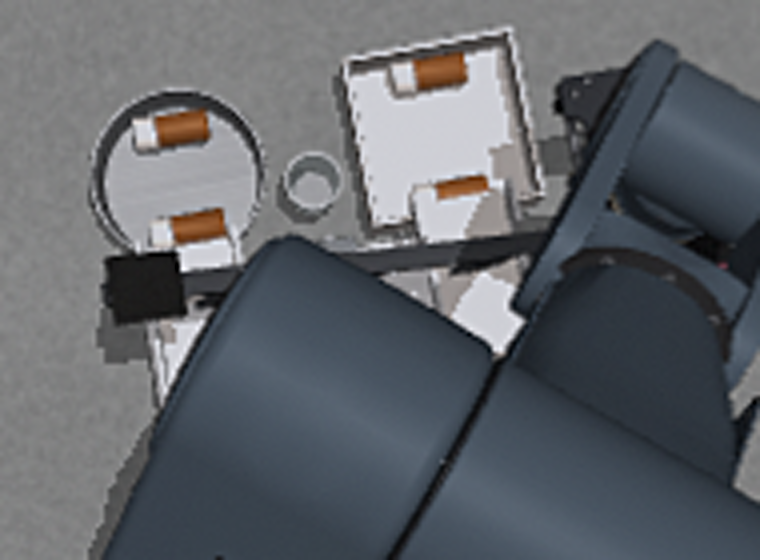

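View pics/s10.png

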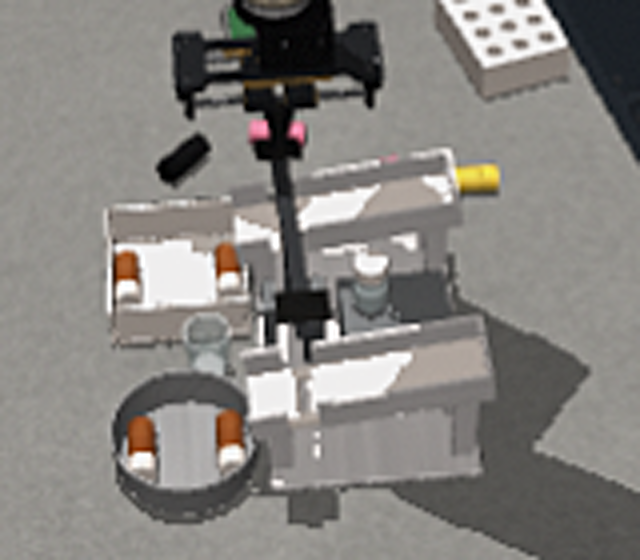

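Request:
{"fn": "play_rows", "kwargs": {"motion": [[[-4,0,0],[0,0,0],0],[[-12,0,0],[0,0,0],0],[[-40,0,0],[0,0,0],0],[[-85,0,0],[0,0,0],0],[[-130,0,0],[0,0,0],0],[[-150,0,0],[0,0,0],0],[[-150,0,0],[0,0,0],0],[[-150,0,0],[0,0,0],0]]}}

```text
time_s: 9.9
position: [0.5925, -0.2272, 0.2374]
tcp_rot: [[0.003, 0.988, 0.154], [0.001, 0.154, -0.988], [-1.0, 0.003, -0.0]]
force: [0.0, 0.3, -0.8]
opening: 0.007
```

Request:
{"fn": "play_rows", "kwargs": {"motion": [[[0,0,30],[0,0,0],0],[[0,0,60],[0,0,0],0],[[0,0,90],[0,0,0],0],[[0,0,120],[0,0,0],0],[[0,0,120],[0,0,0],0],[[0,0,120],[0,0,0],0]]}}

```text
time_s: 10.5
position: [0.6101, -0.3456, 0.2345]
tcp_rot: [[-0.001, 0.988, 0.153], [0.004, 0.153, -0.988], [-1.0, 0.0, -0.004]]
force: [0.2, 0.9, -0.5]
opening: 0.001
```

```bash
python3 -c "
from h import *
s=bot.read_state();print(s['position'],s['force'],s['time_s'])
c=bot.capture('top');cv2.imwrite('pics/tf.png',c['img'])
c=bot.capture('side');crop(c,180,120,160,140,4,'s11.png')"
```

```text
[ 0.61007693 -0.34562489  0.23445731] [ 0.23551455  0.85343169 -0.49542258] 10.5
```

View pics/tf.png

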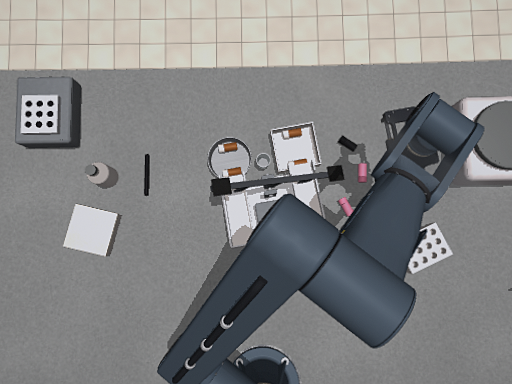

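View pics/s11.png

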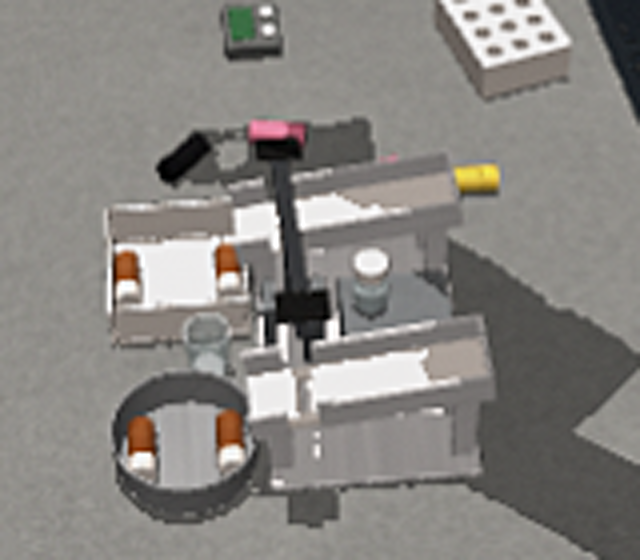

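```bash
python3 -c "
from rig import bot
print(bot.hand_in())"
```

```text
the job is handed in; nothing more can be done
None
```

The job is done and handed in at about 10.6 s of the 56 s allowed. I pressed the left pad to its stop, which opened the right lane and let its two vials roll into the square box. I then pressed the right pad through to the opposite stop, and the other two vials rolled into the round pan.

- **Final pictures:** the last top and side views show two vials in the box and two in the pan. The gate is still rocked over with its right end down. The flask, beaker and look-alikes show no visible change. The gripper is clear of everything, with wrist force under 1 N.
- **Forces:** the highest wrist force I read was about 13 N at the left stop and 10 N at the right stop.
- **Checks that disagreed:**
  - In the side camera, the right pad's measured position was about 2.4 pixels off the fitted model. The pads are large enough that this did not matter.
  - My first press toward the right stop showed under 1 N, so I pressed a few millimetres further until the stop resisted.
- **Not visible:** in the last top view the arm hid the timer, the yellow vial and part of the tube rack. The side view showed the yellow vial unmoved and the timer and rack standing in place.

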